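# Put the white paint tube away and close the paint box

## Robot

A 6-joint arm with a two-finger parallel gripper is mounted at the origin on the work surface. World frame = base frame: x ahead of the robot, y to its left, z up, the work surface at z = 0. Lengths are in m, angles in rad, forces in N, time in s.
With the tool pointing down it reaches from about 0.375 to 0.9 m from the base axis. Payload 3.1 kg.
Tool frame: the origin (TCP) lies where the fingers leave the gripper's body, on its centre line; the fingertips stand 73 mm ahead of it and the grasp point (between the pads) lies 54 mm ahead of it; z points along the fingers, y is the line along which they close (so a half turn about z gives the same grasp; the last joint's range is limited). The gripper opens to 85 mm and grips with 20 to 120 N. Pads are 22 mm wide; open, the fingers measure 114 mm over their backs; the gripper's body (76 mm by 85 mm) begins 54 mm behind the grasp point. The pads swing forward as they close: fully open they stand 13 mm farther back than shut.
Start: joints at [1.046, 0.527, 1.433, -0, 1.181, -0.178], TCP at [0.212, 0.588, 0.304] pointing down, gripper open.
Joint ranges: [-3.08, 3.08], [-0.75, 2.2], [0.22, 2.44], [-1.43, 4.57], [0, 2.65], [-2.85, 2.85]. Speed limits (rad/s): [2.79, 2.79, 3.14, 3.14, 3.14, 3.14].

## Interface

Orientations are given as a unit quaternion [x, y, z, w].
In Python, from station import manip gives the robot as it stands.
- The arm moves only by the shell command python3 -m crank 'ROWS' [FORCE]. ROWS is JSON, a list of rows, each an object with "dp": the shift along the tool's x, y, z normalised to -1 to 1, where 1 is 50 cm, a list of three; "delta_rot": the turn, a rotation vector about the tool's x, y, z normalised to -1 to 1, where 1 is 2 pi rad, a list of three; "fingers": the opening, from -1 (shut) to 1 (fully open). A call has 1 to 12 rows; each row shifts and turns the commanded pose from where the row before left it, along the tool's axes as they then stand; what a row does not reach is not made up. A row lasts 1/12 s, in which the tool goes at most 41.7 mm and 7.16 degrees, less where a joint would pass 70% of its speed; a pose out of reach is approached as far as the arm can. A call with a number of a shift or a turn outside -1 to 1 is refused whole. A call with a gripper value outside its range is refused whole. The fingers move at their own pace and stop on an object; FORCE is the grip in N (left out, the last holds). Time passes only in rows, so rows that do not move let the fingers close. It gives the time, the measured TCP pose, the force, the opening and the grip force at its end, in the units of the state.
- manip.sense(): the state, without advancing time (a new reading comes with each control period).
- manip.snapshot(name): name is "side" or "top"; returns (picture, depth): 420x560x3 uint8, red, green, blue; 420x560 float32, m along the optical axis (not along the pixel's ray), 0 where there is no reading.
- manip.camera_model(name): a dict with "fx", "fy", "cx", "cy" (pixels), "origin" and "attitude" of the camera in the world. Camera axes: x right, y up, looking along -z (the intrinsics and any distortion apply to the point x, -y, -z); pixel columns grow to the right and rows downward; lengths in m; the calibration is good to about 2 mm. A picture is of the moment at which its call begins. camera_model takes no time and is no camera call.
- manip.sign_off(): hands the job in; it is judged then, once.
The state is a dict: "t": time; "q": joint angles; "qd": joint speeds; "tau": joint torques, N m; "tcp_pos": TCP position; "tool_rot": TCP orientation; "force": force on the tool from outside, world axes, zero at the start; "ft_torque": the same for the moment, N m; "finger_gap": opening from 0.0 (shut) to 1.0 (fully open); "gripper_force": force on a finger pad.
Only numpy, scipy, OpenCV 4.12 (cv2) and the standard library are available. Lean on these libraries where they do the work, as an engineer would, in place of code of your own. Each camera call takes 0.05 s, during which the arm holds its last target. There are 200 camera calls.

## Task

Art class is over: lay the white paint tube (blue cap) down into the long trough in the middle of the open paint box. Then lower the box's lid (it has an orange tab) gently until it is fully closed, keeping it under control all the way so that it never drops shut. Leave everything else on the table where it is.

Things in the scene. Friction and masses are not known exactly. Their poses are not given: they have to be found in the camera images.
- paintbox: Blue plastic school paint box, fixed to the table, 150 (x) x 250 (y) x 48 mm high, walls 5 mm. Origin: centre of its underside, on the table. x points from its front long side to its hinged long side, y along its length, z up. Inside, two blocks of round paint pans on white decks 30 mm above the table at |y| = 50 to 120 mm; between them, in the middle, the trough for the tube.
- trough (a point): Centre of the trough's floor, 16 mm above the table over the box's origin, axes as the box. The trough runs along x, 140 mm long, 38 mm wide, 14 mm deep below the decks. At mid-length it widens into finger scoops with the same floor (|x| < 28 mm, |y| < 50 mm), so that fingers fit beside the tube.
- lid (a joint): Lid angle, rad: 0 closed on the box's rim, pi/2 upright, 1.9 leaning on its rear stop; starts open at 1.47 to 1.71. White plate 150 x 250 x 10 mm, 0.25 kg, hinged on the box's x side. A little hinge friction (0.035 N m): between about 1.45 and 1.72 rad it stays where it is left, further back it sinks onto the stop, below about 1.37 it falls shut fast if not held.
- lid_tab (a point): Grip point in the orange tab amid the lid's free edge: 24 mm wide along the hinge line, 10 mm thick, standing out 38 mm in the lid's plane. The point is 26 mm out, mid-thickness; y axis along the hinge line. Pinched across its width, the tab can turn between the pads, so the gripper may keep pointing down. Lid closed: point 53.5 mm above the table, 101 mm in front of the box's centre.
- lid_hinge (a point): Middle of the hinge line, 48 mm above the table, 75 mm from the box's centre on its x side; y axis along the hinge line. At lid angle a the tab point lies, along the box's x and z, at (-0.176 cos a + 0.0055 sin a, 0.176 sin a + 0.0055 cos a) m from it.
- white_tube: White paint tube, blue cap, pale blue band, lying on the table: the one to put away. About 60 g. Body 80 x 28 x 22 mm high, cap 18 mm across and 17 mm long at +x, tail 30 mm wide and 13 mm long at -x (110 mm over all). Origin: centre of the body's underside; x along its length, z up. Either end may point to the hinge.
- yellow_tube: Yellow tube with a black cap, same shape and size as the white one; stays on the table. The two may swap places.
- water_cup: Blue cup, 84 mm across, 85 mm high, bystander. Origin: centre of its underside.
- pencil_case: Black pencil case, 80 x 200 x 55 mm, bystander. Origin: centre of its underside.
- glue_stick: Red and white glue stick standing upright, 30 mm across, 95 mm high, bystander. Origin: centre of its underside.
- marker: White and green marker lying flat, 135 mm long, 16 mm thick, bystander. Origin: underside, near its middle.
- turtle: Plywood turtle, about 110 x 100 x 6 mm, lying flat, bystander. Origin: centre of its underside.
- brush_jar: Green glass jar of brushes, 72 mm across, 165 mm high over the brushes, bystander. Origin: centre of its underside.
Mind the look-alikes: they are no part of the job. What is shaped like the white_tube but pink or turquoise is not meant.

How it is judged:
On the way:
1. the white tube lies in the trough while the lid is still open (x of white_tube in the frame of paintbox between -0.02 and 0.02 m and y of white_tube in the frame of paintbox between -0.012 and 0.012 m and z of white_tube in the frame of paintbox between 0.012 and 0.021 m and angle between the x axis of white_tube and the x axis of paintbox, either way round below 0.2 rad and value of joint lid above 1 rad and linear speed of white_tube below 0.03 m/s and contact force between the fingers and white_tube below 0.3 N), for 0.2 s.
At the end, for the whole second after the job is handed in: The lid is closed on the box's rim (within 0.03 rad, about 5 mm at its edge) and at rest; the white tube lies at rest on the trough's floor (origin within 20 mm along and 12 mm across of the trough's centre and within about 5 mm of its floor's height), along the trough within 0.2 rad (x of white_tube in the frame of paintbox between -0.02 and 0.02 m and y of white_tube in the frame of paintbox between -0.012 and 0.012 m and z of white_tube in the frame of paintbox between 0.012 and 0.021 m and angle between the x axis of white_tube and the x axis of paintbox, either way round below 0.2 rad and value of joint lid below 0.03 rad and velocity of joint lid between -0.05 and 0.05 rad/s and linear speed of white_tube below 0.03 m/s); the robot touches nothing.
It fails at once if the lid drops or is slammed shut (it closes faster than 2.2 rad/s, about 0.4 m/s at the tab, in its last 0.4 rad) (velocity of joint lid below -2.2 rad/s and value of joint lid below 0.4 rad).
It fails at once if the white tube is dropped or thrown (faster than 0.8 m/s out of the fingers, a fall of over 30 mm) (linear speed of white_tube above 0.8 m/s and contact force between the fingers and white_tube below 0.05 N).
It fails at once if another thing on the table is moved by more than 40 mm (distance of any of yellow_tube, water_cup, pencil_case, glue_stick, marker, turtle, brush_jar from where it was at the start of the episode above 0.04 m).
It fails at once if the cup, the glue stick or the brush jar is knocked over (angle between any of water_cup, glue_stick, brush_jar's own z axis and vertical above 0.5 rad).
It also fails if it takes over 56 s, if anything falls off the work surface, if the arm or the gripper's body presses on something with over 40 N, if the wrist force passes 120 N, or if a joint passes its speed limit or range.

## Working session

There is one attempt and no reset: what is moved stays moved. The work goes in short steps, Python scripts to look and compute and a shell command to move; the robot and the scene stay as the last step left them, time stands still between calls to the robot, and variables do not carry over. Pictures are saved under pics/ and viewed, at most 10 in all, crops included, and the job is handed in when it is done.

```bash
mkdir -p pics && cat > h.py <<'E'
import numpy as np, cv2
from station import manip
from scipy.spatial.transform import Rotation as R
def look(n,f):
    im,d=manip.snapshot(n); cv2.imwrite(f'pics/{f}.png',im[:,:,::-1]); np.savez(f'pics/{f}.npz',im=im,d=d); return im,d
def cloud(n,d):
    c=manip.camera_model(n); a=np.array(c['attitude'],float)
    M=a if a.shape==(3,3) else R.from_quat(a).as_matrix()
    v,u=np.mgrid[:d.shape[0],:d.shape[1]]
    P=np.stack([(u-c['cx'])/c['fx']*d,-(v-c['cy'])/c['fy']*d,-d],-1)
    return P@M.T+np.array(c['origin'])
E
python3 - <<'E'
from h import *
for n in('top','side'):
    look(n,n+'0'); print(manip.camera_model(n))
print(manip.sense())
E
```

```text
{'fx': 454.4092464135133, 'fy': 454.4092464135133, 'cx': 275.8846191183011, 'cy': 209.72824495091848, 'origin': array([ 0.42163133, -0.02604688,  1.260857  ]), 'attitude': array([-0.02830914,  0.03402178,  0.71255917, -0.70021464])}
{'fx': 466.43875886532845, 'fy': 466.43875886532845, 'cx': 271.5489886368996, 'cy': 210.69014800675635, 'origin': array([ 0.3946845 , -1.00688053,  1.02803444]), 'attitude': array([ 0.38690387, -0.02778449, -0.05393337,  0.92012206])}
{'t': 0.1, 'q': array([ 1.04547291e+00,  5.28363820e-01,  1.43376766e+00, -9.33314781e-06,
        1.18140365e+00, -1.78522914e-01]), 'qd': array([-0.00126629, -0.00274057, -0.00609335,  0.00115279,  0.0010268 ,
        0.00029728]), 'tau': array([-3.28943861e-05, -4.43304169e+01, -1.78586054e+01, -2.10182689e-04,
        3.85441774e-03,  2.59466117e-05]), 'tcp_pos': array([0.21216374, 0.5873544 , 0.30303917]), 'tool_rot': array([ 1.72530773e-01,  9.85003649e-01, -9.13197363e-04, -3.30737431e-04]), 'force': array([ 0.501185  , -1.04923396, -0.35861638]), 'ft_torque': array([-0.04592967,  0.03214804, -0.03452569]), 'gripper_force': 0.0, 'finger_gap': 1.000253010013131}
```

View pics/top0.png

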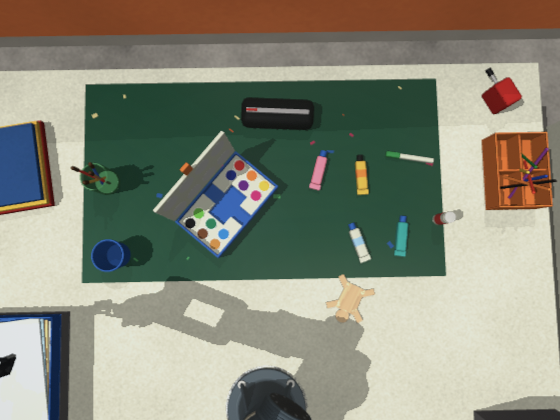

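View pics/side0.png

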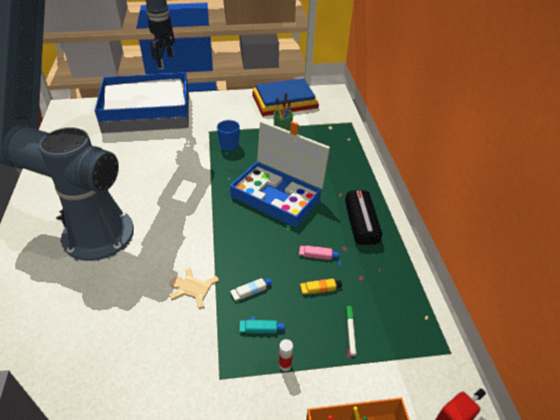

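The top view shows the white tube at (360,243), with its cap at (354,228). The box is centred near (229,205), with its hinge side toward the upper left. The orange tab is at (186,169). Next I'll measure these.

```bash
python3 - <<'E'
from h import *
def load(f): z=np.load(f'pics/{f}.npz'); return z['im'],z['d']
im,d=load('top0'); P=cloud('top',d); hsv=cv2.cvtColor(im,cv2.COLOR_RGB2HSV)
print('table z',np.median(P[300:330,400:440,2]),np.median(P[90:120,350:400,2]))
# tube
w=np.zeros(d.shape,bool); w[218:268,340:378]=1
m=w&(P[...,2]>.008); q=P[m]; print('tube px',m.sum(),'ztop',np.percentile(q[:,2],[50,90]))
(c,s,a)=cv2.minAreaRect((q[:,:2]*1000).astype(np.float32)); print('tube rect mm',c,s,a)
cap=m&(hsv[...,0]>100)&(hsv[...,0]<125)&(hsv[...,1]>150); print('cap',P[cap].mean(0),cap.sum())
wh=m&~cap; print('nocap mean',P[wh].mean(0))
# box rim
w[:]=0; w[140:265,170:285]=1
z=P[...,2]
m=w&(z>.038)&(z<.056); q=P[m]
# exclude lid by keeping blue
blue=w&(hsv[...,0]>100)&(hsv[...,0]<125)&(hsv[...,1]>130)&(z>.04)&(z<.056)
q=P[blue];r=cv2.minAreaRect((q[:,:2]*1000).astype(np.float32)); print('rim',blue.sum(),r); print(cv2.boxPoints(r))
t=(hsv[...,0]>5)&(hsv[...,0]<20)&(hsv[...,1]>160); t[:160]=0;t[180:]=0;t[:,:175]=0;t[:,200:]=0
q=P[t]; print('tab top',t.sum(),q.mean(0),q.min(0),q.max(0))
tr=P[200:212,226:240];print('trough z',np.median(tr[...,2]))
im,d=load('side0');P2=cloud('side',d);hsv2=cv2.cvtColor(im,cv2.COLOR_RGB2HSV)
t=(hsv2[...,0]>5)&(hsv2[...,0]<20)&(hsv2[...,1]>160); t[:118]=0;t[138:]=0;t[:,:286]=0;t[:,302:]=0
q=P2[t]; print('tab side',t.sum(),q.mean(0),q.min(0),q.max(0))
m=np.zeros(d.shape,bool);m[275:303,228:275]=1;m&=P2[...,2]>.008;q=P2[m]
print('tube side',cv2.minAreaRect((q[:,:2]*1000).astype(np.float32)),np.percentile(q[:,2],90))
E
```

```text
table z 0.0011119193463214883 0.002300142758320023
tube px 429 ztop [0.02160931 0.02607241]
tube rect mm (456.569091796875, -173.5832977294922) (275.714599609375, 126.2225112915039) 78.72431182861328
cap [ 0.48396476 -0.24332513  0.0190553 ] 36
nocap mean [ 0.43226044 -0.25628087  0.04603526]
rim 490 ((548.10009765625, 96.04472351074219), (149.0418701171875, 250.40322875976562), 49.17106246948242)
[[404.64246  121.51453 ]
 [594.1138   -42.199833]
 [691.55774   70.57492 ]
 [502.08643  234.28928 ]]
tab top 88 [0.61218681 0.17090323 0.22493666] [0.60277196 0.1624518  0.19671003] [0.62295138 0.18202398 0.24246131]
trough z 0.016869863111965477
tab side 86 [0.61407866 0.17407316 0.21196501] [0.60238763 0.15728502 0.06103127] [0.64801632 0.41516512 0.23372712]
tube side ((393.0436706542969, -616.3914184570312), (773.7886962890625, 105.77661895751953), 82.4566879272461) 0.022201476220075112
```

```bash
python3 - <<'E'
from h import *
for n,(a,b,c,e) in {'top':(218,268,340,378),'side':(275,303,228,275)}.items():
    z=np.load(f'pics/{n}0.npz'); P=cloud(n,z['d']);im=z['im']
    m=np.zeros(P.shape[:2],bool); m[a:b,c:e]=1; m&=(P[...,2]>.008)&(P[...,2]<.032)&(im[...,2]>100)
    k,l,st,_=cv2.connectedComponentsWithStats(m.astype(np.uint8)); m=l==1+np.argmax(st[1:,4])
    q=P[m]; r=cv2.minAreaRect((q[:,:2]*1000).astype(np.float32)); print(n,m.sum(),r,np.percentile(q[:,2],90))
    hs=cv2.cvtColor(im,cv2.COLOR_RGB2HSV); cap=m&(hs[...,1]>130); print('cap',np.median(P[cap],0),cap.sum())
    w,v=np.linalg.eigh(np.cov(q[:,:2].T)); print('axis',v[:,1],q.mean(0))
print(R.from_quat(manip.sense()['tool_rot']).as_matrix().round(3))
E
```

```text
top 392 ((439.9942321777344, -259.128173828125), (108.8046646118164, 28.787050247192383), 20.211790084838867) 0.025950033914525706
cap [ 0.48312409 -0.24304713  0.01906663] 36
axis [-0.94107767 -0.33819052] [ 0.43656019 -0.26009239  0.02134946]
side 397 ((440.1399230957031, -261.56488037109375), (108.9072036743164, 33.54063415527344), 18.150903701782227) 0.021964691325334986
cap [ 0.48654345 -0.24773447  0.0163662 ] 32
axis [-0.94760018 -0.31945876] [ 0.43697265 -0.26564288  0.01739932]
[[-0.94   0.34  -0.001]
 [ 0.34   0.94  -0.002]
 [ 0.    -0.002 -1.   ]]
```

```bash
python3 -m crank '[{"dp":[-0.0504,-0.064,0],"delta_rot":[0,0,0],"fingers":0.5},{"dp":[-0.0504,-0.064,0],"delta_rot":[0,0,0],"fingers":0.5},{"dp":[-0.0504,-0.064,0],"delta_rot":[0,0,0],"fingers":0.5},{"dp":[-0.0504,-0.064,0],"delta_rot":[0,0,0],"fingers":0.5},{"dp":[-0.0504,-0.064,0],"delta_rot":[0,0,0],"fingers":0.5},{"dp":[-0.0504,-0.064,0],"delta_rot":[0,0,0],"fingers":0.5},{"dp":[-0.0504,-0.064,0],"delta_rot":[0,0,0],"fingers":0.5},{"dp":[-0.0504,-0.064,0],"delta_rot":[0,0,0],"fingers":0.5},{"dp":[-0.0504,-0.064,0],"delta_rot":[0,0,0],"fingers":0.5},{"dp":[-0.0504,-0.064,0],"delta_rot":[0,0,0],"fingers":0.5}]' 40
python3 -m crank '[{"dp":[-0.0415,-0.0667,0],"delta_rot":[0,0,0],"fingers":0.5},{"dp":[-0.0415,-0.0667,0],"delta_rot":[0,0,0],"fingers":0.5},{"dp":[-0.0415,-0.0667,0],"delta_rot":[0,0,0],"fingers":0.5},{"dp":[-0.0415,-0.0667,0],"delta_rot":[0,0,0],"fingers":0.5},{"dp":[-0.0415,-0.0667,0],"delta_rot":[0,0,0],"fingers":0.5},{"dp":[-0.0415,-0.0667,0],"delta_rot":[0,0,0],"fingers":0.5},{"dp":[-0.0415,-0.0667,0],"delta_rot":[0,0,0],"fingers":0.5},{"dp":[-0.0415,-0.0667,0],"delta_rot":[0,0,0],"fingers":0.5},{"dp":[-0.0415,-0.0667,0],"delta_rot":[0,0,0],"fingers":0.5},{"dp":[-0.0415,-0.0667,0],"delta_rot":[0,0,0],"fingers":0.5},{"dp":[-0.0415,-0.0667,0],"delta_rot":[0,0,0],"fingers":0.5},{"dp":[-0.0415,-0.0667,0],"delta_rot":[0,0,0],"fingers":0.5}]'
python3 -m crank '[{"dp":[0,0,0],"delta_rot":[0,0,0.0194],"fingers":0.5},{"dp":[0,0,0],"delta_rot":[0,0,0.0194],"fingers":0.5},{"dp":[0,0,0],"delta_rot":[0,0,0.0194],"fingers":0.5},{"dp":[0,0,0],"delta_rot":[0,0,0.0194],"fingers":0.5},{"dp":[0,0,0],"delta_rot":[0,0,0.0194],"fingers":0.5},{"dp":[0,0,0],"delta_rot":[0,0,0.0194],"fingers":0.5},{"dp":[0,0,0],"delta_rot":[0,0,0.0194],"fingers":0.5},{"dp":[0,0,0],"delta_rot":[0,0,0.0194],"fingers":0.5},{"dp":[0,0,0],"delta_rot":[0,0,0.0194],"fingers":0.5},{"dp":[0,0,0],"delta_rot":[0,0,0.0194],"fingers":0.5}]'
cat >> h.py <<'E'
def to(p,yaw=None):
    s=manip.sense(); M=R.from_quat(s['tool_rot']).as_matrix(); y=np.degrees(np.arctan2(M[1,0],M[0,0]))
    print('t',round(s['t'],2),'tcp',s['tcp_pos'].round(4),'yaw',y.round(2),'tilt',M[:,2].round(3),'q',s['q'].round(2),'F',s['force'].round(1),'gap',round(s['finger_gap'],3),s['gripper_force'])
    e=np.array(p)-s['tcp_pos']; print('dp total',(M.T@e/.5).round(4),'rows>=',np.linalg.norm(e)/.0417)
    if yaw is not None: print('rot about tool z total',-((yaw-y+180)%360-180)/360)
E
python3 -c "
from h import *
to([.438,-.261,.2],20)"
```

```text
t: 0.93
tcp_pos: [0.3405, 0.1994, 0.3039]
tool_rot: [0.172, 0.985, -0.0, -0.0]
force: [0.8, -0.2, 0.4]
finger_gap: 0.753
gripper_force: 0.0
t: 1.93
tcp_pos: [0.4385, -0.2618, 0.3036]
tool_rot: [0.173, 0.985, 0.0, -0.0]
force: [0.5, 0.6, -0.1]
finger_gap: 0.755
gripper_force: 0.0
t: 2.77
tcp_pos: [0.4385, -0.2596, 0.3035]
tool_rot: [0.707, 0.707, -0.0, -0.001]
force: [-0.3, -0.1, -0.6]
finger_gap: 0.751
gripper_force: 0.0
t 2.77 tcp [ 0.4385 -0.2596  0.3035] yaw 89.94 tilt [-0.001  0.001 -1.   ] q [-0.75  0.37  1.72 -0.    1.05 -0.75] F [-0.3 -0.1 -0.6] gap 0.751 0.0
dp total [-0.0029 -0.0009  0.2071] rows>= 2.4832528299933143
rot about tool z total 0.1942819419703238
```

```bash
python3 -m crank '[{"dp":[0,0,0.032],"delta_rot":[0,0,0.0194],"fingers":0.5},{"dp":[0,0,0.032],"delta_rot":[0,0,0.0194],"fingers":0.5},{"dp":[0,0,0.032],"delta_rot":[0,0,0.0194],"fingers":0.5},{"dp":[0,0,0.032],"delta_rot":[0,0,0.0194],"fingers":0.5},{"dp":[0,0,0.032],"delta_rot":[0,0,0.0194],"fingers":0.5},{"dp":[0,0,0.032],"delta_rot":[0,0,0.0194],"fingers":0.5},{"dp":[0,0,0.032],"delta_rot":[0,0,0.0194],"fingers":0.5},{"dp":[0,0,0.032],"delta_rot":[0,0,0.0194],"fingers":0.5},{"dp":[0,0,0.032],"delta_rot":[0,0,0.0194],"fingers":0.5},{"dp":[0,0,0.032],"delta_rot":[0,0,0.0194],"fingers":0.5},{"dp":[0,0,0],"delta_rot":[0,0,0],"fingers":0.5},{"dp":[0,0,0],"delta_rot":[0,0,0],"fingers":0.5}]' >/dev/null
python3 -c "
from h import *
to([.438,-.261,.078],20)
im,d=look('side','s1'); cv2.imwrite('pics/s1c.png',cv2.resize(im[200:340,180:320,::-1],(560,560)))"
```

```text
t 3.77 tcp [ 0.4384 -0.2594  0.1432] yaw 20.62 tilt [-0.002  0.002 -1.   ] q [-0.75  0.64  1.85  0.    0.66  0.46] F [-0.3 -0.4  0.1] gap 0.748 0.0
dp total [-0.0016  0.003   0.1304] rows>= 1.5635337498241302
rot about tool z total 0.001735301999903211
```

View pics/s1c.png

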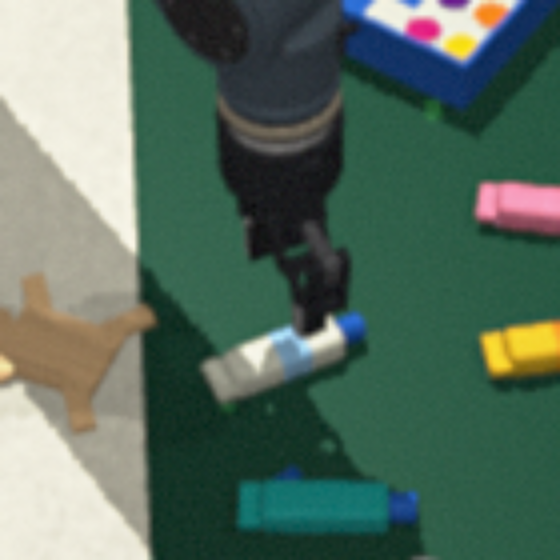

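The gripper is above the tube and aligned with it (tube at crop (285,355)). The way down is clear.

```bash
python3 -m crank '[{"dp":[0,0.003,0.033],"delta_rot":[0,0,0.0017],"fingers":0.5},{"dp":[0,0,0.033],"delta_rot":[0,0,0],"fingers":0.5},{"dp":[0,0,0.033],"delta_rot":[0,0,0],"fingers":0.5},{"dp":[0,0,0.031],"delta_rot":[0,0,0],"fingers":0.5},{"dp":[0,0,0],"delta_rot":[0,0,0],"fingers":0.5},{"dp":[0,0,0],"delta_rot":[0,0,0],"fingers":-1},{"dp":[0,0,0],"delta_rot":[0,0,0],"fingers":-1},{"dp":[0,0,0],"delta_rot":[0,0,0],"fingers":-1},{"dp":[0,0,0],"delta_rot":[0,0,0],"fingers":-1},{"dp":[0,0,0],"delta_rot":[0,0,0],"fingers":-1},{"dp":[0,0,0],"delta_rot":[0,0,0],"fingers":-1},{"dp":[0,0,0],"delta_rot":[0,0,0],"fingers":-1}]' 30
python3 -c "
from h import *
to([.438,-.261,.15],20)"
```

```text
t: 4.82
tcp_pos: [0.4398, -0.2616, 0.0804]
tool_rot: [0.985, 0.172, 0.001, 0.001]
force: [-1.0, 1.4, 6.0]
finger_gap: 0.318
gripper_force: 31.4
t 4.82 tcp [ 0.4398 -0.2616  0.0804] yaw 19.86 tilt [ 0.002 -0.002 -1.   ] q [-0.76  0.76  1.87  0.    0.52  0.47] F [-1.   1.4  6. ] gap 0.318 31.446633338928223
dp total [-0.0029 -0.0021 -0.1393] rows>= 1.670848165743409
rot about tool z total -0.00038516471902888663
```

```bash
python3 -m crank '[{"dp":[0,0,-0.02],"delta_rot":[0,0,0],"fingers":-1},{"dp":[0,0,-0.05],"delta_rot":[0,0,0],"fingers":-1},{"dp":[0,0,-0.05],"delta_rot":[0,0,0],"fingers":-1},{"dp":[0,0,-0.05],"delta_rot":[0,0,0],"fingers":-1},{"dp":[0,0,-0.05],"delta_rot":[0,0,0],"fingers":-1},{"dp":[0,0,-0.02],"delta_rot":[0,0,0],"fingers":-1},{"dp":[0,0,0],"delta_rot":[0,0,0],"fingers":-1}]'
python3 -c "
from h import *
to([.548,.096,.19],49.2)"
```

```text
t: 5.4
tcp_pos: [0.4403, -0.2621, 0.2018]
tool_rot: [0.985, 0.172, 0.002, 0.003]
force: [0.0, -1.1, -0.7]
finger_gap: 0.318
gripper_force: 30.6
t 5.4 tcp [ 0.4403 -0.2621  0.2018] yaw 19.85 tilt [ 0.005 -0.004 -1.   ] q [-0.76  0.53  1.81 -0.    0.79  0.47] F [ 0.  -1.1 -0.7] gap 0.318 30.603128671646118
dp total [ 0.4457 -0.6005  0.0214] rows>= 8.97114096856689
rot about tool z total -0.08151864416559573
```

```bash
python3 -m crank '[{"dp":[0.03,-0.04,0],"delta_rot":[0,0,0],"fingers":-1},{"dp":[0.0446,-0.06,0],"delta_rot":[0,0,0],"fingers":-1},{"dp":[0.0446,-0.06,0],"delta_rot":[0,0,0],"fingers":-1},{"dp":[0.0446,-0.06,0],"delta_rot":[0,0,0],"fingers":-1},{"dp":[0.0446,-0.06,0],"delta_rot":[0,0,0],"fingers":-1},{"dp":[0.0446,-0.06,0],"delta_rot":[0,0,0],"fingers":-1},{"dp":[0.0446,-0.06,0],"delta_rot":[0,0,0],"fingers":-1},{"dp":[0.0446,-0.06,0],"delta_rot":[0,0,0],"fingers":-1},{"dp":[0.0446,-0.06,0],"delta_rot":[0,0,0],"fingers":-1},{"dp":[0.0446,-0.06,0],"delta_rot":[0,0,0],"fingers":-1},{"dp":[0.015,-0.02,0],"delta_rot":[0,0,0],"fingers":-1}]'
python3 -m crank '[{"dp":[0,0,0],"delta_rot":[0,0,-0.0136],"fingers":-1},{"dp":[0,0,0],"delta_rot":[0,0,-0.0136],"fingers":-1},{"dp":[0,0,0],"delta_rot":[0,0,-0.0136],"fingers":-1},{"dp":[0,0,0],"delta_rot":[0,0,-0.0136],"fingers":-1},{"dp":[0,0,0],"delta_rot":[0,0,-0.0136],"fingers":-1},{"dp":[0,0,0],"delta_rot":[0,0,-0.0136],"fingers":-1},{"dp":[0,0,0],"delta_rot":[0,0,0],"fingers":-1},{"dp":[0,0,0],"delta_rot":[0,0,0],"fingers":-1}]' >/dev/null
python3 -c "
from h import *
to([.548,.096,.097],49.2)
im,d=look('side','s2'); cv2.imwrite('pics/s2c.png',cv2.resize(im[90:230,210:350,::-1],(560,560)))"
```

```text
t: 6.32
tcp_pos: [0.5477, 0.101, 0.1975]
tool_rot: [0.985, 0.174, -0.0, -0.001]
force: [-0.1, -0.1, -0.1]
finger_gap: 0.321
gripper_force: 30.6
t 6.98 tcp [0.5468 0.0963 0.1978] yaw 49.07 tilt [-0.002 -0.    -1.   ] q [-0.03  0.58  1.7  -0.    0.86  0.69] F [ 0.1 -0.7 -0.3] gap 0.318 30.579140782356262
dp total [0.0014 0.0026 0.2016] rows>= 2.418029937725845
rot about tool z total -0.0003633219632477215
```

View pics/s2c.png

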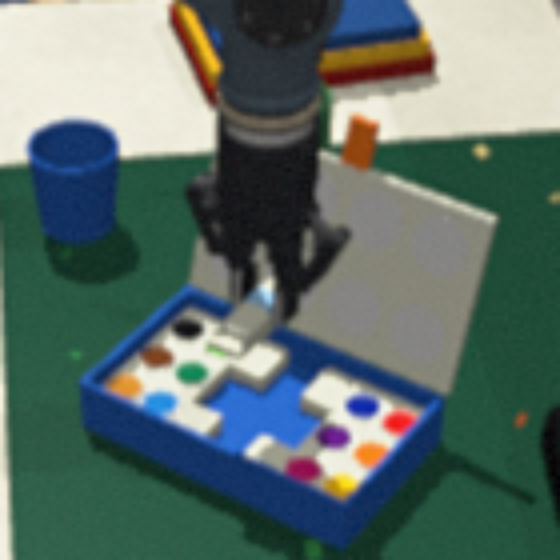

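The tube is held along the trough direction (crop (255,305)). I'll lower it now.

```bash
python3 -m crank '[{"dp":[0.0014,0.0026,0.03],"delta_rot":[0,0,0],"fingers":-1},{"dp":[0,0,0.03],"delta_rot":[0,0,0],"fingers":-1},{"dp":[0,0,0.03],"delta_rot":[0,0,0],"fingers":-1},{"dp":[0,0,0.03],"delta_rot":[0,0,0],"fingers":-1},{"dp":[0,0,0.03],"delta_rot":[0,0,0],"fingers":-1},{"dp":[0,0,0.02],"delta_rot":[0,0,0],"fingers":-1},{"dp":[0,0,0.015],"delta_rot":[0,0,0],"fingers":-1},{"dp":[0,0,0.01],"delta_rot":[0,0,0],"fingers":-1},{"dp":[0,0,0.004],"delta_rot":[0,0,0],"fingers":-1},{"dp":[0,0,0],"delta_rot":[0,0,0],"fingers":-1},{"dp":[0,0,0],"delta_rot":[0,0,0],"fingers":-1}]'
python3 -c "
from h import *
to([.548,.096,.097],49.2)"
```

```text
t: 7.95
tcp_pos: [0.5493, 0.0964, 0.0999]
tool_rot: [0.909, 0.416, 0.0, 0.0]
force: [0.5, -0.3, -1.2]
finger_gap: 0.318
gripper_force: 30.6
t 7.95 tcp [0.5493 0.0964 0.0999] yaw 49.2 tilt [ 0.001 -0.    -1.   ] q [-0.03  0.75  1.74  0.    0.65  0.69] F [ 0.5 -0.3 -1.2] gap 0.318 30.582754611968994
dp total [-0.0023 -0.0014  0.0057] rows>= 0.07547367242008486
rot about tool z total 1.1941897849017854e-05
```

```bash
python3 -m crank '[{"dp":[-0.002,0,0.004],"delta_rot":[0,0,0],"fingers":-1},{"dp":[0,0,0.002],"delta_rot":[0,0,0],"fingers":-1},{"dp":[0,0,0],"delta_rot":[0,0,0],"fingers":-1},{"dp":[0,0,0],"delta_rot":[0,0,0],"fingers":-0.2},{"dp":[0,0,0],"delta_rot":[0,0,0],"fingers":0.05},{"dp":[0,0,0],"delta_rot":[0,0,0],"fingers":0.05},{"dp":[0,0,0],"delta_rot":[0,0,0],"fingers":0.05},{"dp":[0,0,0],"delta_rot":[0,0,0],"fingers":0.05},{"dp":[0,0,-0.02],"delta_rot":[0,0,0],"fingers":0.05},{"dp":[0,0,-0.05],"delta_rot":[0,0,0],"fingers":0.05},{"dp":[0,0,-0.05],"delta_rot":[0,0,0],"fingers":0.05},{"dp":[0,0,-0.05],"delta_rot":[0,0,0],"fingers":0.05}]'
python3 - <<'E'
from h import *
a=1.67; c=np.array([.548,.096]);X=np.array([np.cos(np.radians(49.2)),np.sin(np.radians(49.2))])
def tp(a): return np.r_[c+X*(.075-.176*np.cos(a)+.0055*np.sin(a)),.048+.176*np.sin(a)+.0055*np.cos(a)]
print(tp(1.67)); to([*(c-X*.0),.3],49.2)
im,d=look('side','s3'); P=cloud('side',d)
cv2.imwrite('pics/s3c.png',cv2.resize(im[90:230,210:350,::-1],(560,560)))
hsv=cv2.cvtColor(im,cv2.COLOR_RGB2HSV)
t=(hsv[...,0]>5)&(hsv[...,0]<20)&(hsv[...,1]>160); t[:118]=0;t[138:]=0;t[:,:286]=0;t[:,302:]=0
q=P[t]; q=q[(q[:,2]>.18)]; print(len(q),np.median(q,0),q.min(0),q.max(0)); e=q[:,:2]-c; print('boxframe x,y med',np.median(e@X),np.percentile(e@np.array([-X[1],X[0]]),[5,50,95]))
E
```

```text
t: 8.95
tcp_pos: [0.5479, 0.0956, 0.1827]
tool_rot: [0.909, 0.416, -0.0, -0.0]
force: [1.0, -0.1, -0.1]
finger_gap: 0.526
gripper_force: 0.0
[0.61197261 0.17011298 0.22258994]
t 8.95 tcp [0.5479 0.0956 0.1827] yaw 49.21 tilt [-0.001  0.    -1.   ] q [-0.03  0.61  1.71 -0.    0.82  0.68] F [ 1.  -0.1 -0.1] gap 0.526 0.0
dp total [ 0.0006 -0.0005 -0.2347] rows>= 2.8137761543246134
rot about tool z total 3.511716706512402e-05
60 [0.63449825 0.19348211 0.20388017] [ 0.3946845  -1.00688053  0.1899457 ] [0.64138752 0.20773048 1.02803444]
boxframe x,y med 0.13005230293684905 [-0.01058395 -0.00145814  0.00750306]
```

View pics/s3c.png

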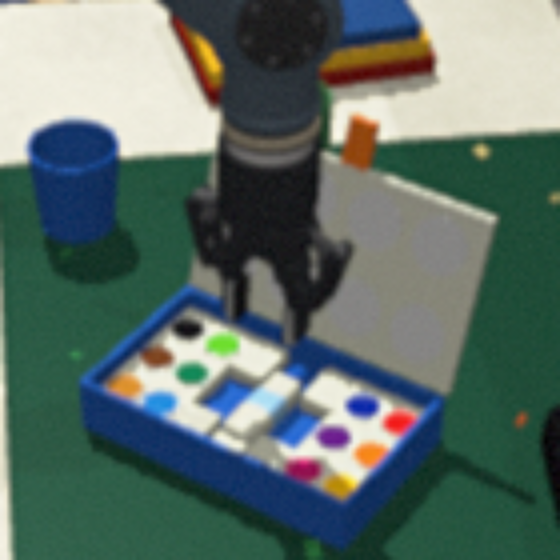

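The tube lies in the trough (crop (265,400)). The lid has sunk back to about 1.88 rad, close to its rear stop, with the tab at about (0.637,0.199,0.213). Next I'll rise and go over the tab.

```bash
python3 -m crank '[{"dp":[0,0,-0.07],"delta_rot":[0,0,0],"fingers":0.4},{"dp":[0,0,-0.08],"delta_rot":[0,0,0],"fingers":0.4},{"dp":[0,0,-0.08],"delta_rot":[0,0,0],"fingers":0.4},{"dp":[0,0,-0.08],"delta_rot":[0,0,0],"fingers":0.4},{"dp":[0.06,0,0],"delta_rot":[0,0,0],"fingers":0.4},{"dp":[0.07,0,0],"delta_rot":[0,0,0],"fingers":0.4},{"dp":[0.07,0,0],"delta_rot":[0,0,0],"fingers":0.4},{"dp":[0.05,0,0],"delta_rot":[0,0,0],"fingers":0.4},{"dp":[0.022,0,0],"delta_rot":[0,0,0],"fingers":0.4},{"dp":[0,0,0],"delta_rot":[0,0,0],"fingers":0.4},{"dp":[0,0,0],"delta_rot":[0,0,0],"fingers":0.4}]'
python3 - <<'E'
from h import *
to([.637,.199,.264],49.2)
c=np.array([.548,.096]);X=np.array([np.cos(np.radians(49.2)),np.sin(np.radians(49.2))])
im,d=look('side','s4'); P=cloud('side',d)
cv2.imwrite('pics/s4c.png',cv2.resize(im[60:200,230:370,::-1],(560,560)))
hsv=cv2.cvtColor(im,cv2.COLOR_RGB2HSV)
t=(hsv[...,0]>5)&(hsv[...,0]<20)&(hsv[...,1]>160)&(P[...,2]>.18)&(P[...,2]<.25); t[:110]=0;t[145:]=0;t[:,:280]=0;t[:,315:]=0
q=P[t];e=q[:,:2]-c; print(len(q),np.median(q,0),np.median(e@X),np.percentile(e@np.array([-X[1],X[0]]),[5,50,95]))
E
```

```text
t: 9.92
tcp_pos: [0.6366, 0.1988, 0.3363]
tool_rot: [0.909, 0.417, -0.001, 0.0]
force: [-0.3, 0.3, -0.6]
finger_gap: 0.699
gripper_force: 0.0
t 9.92 tcp [0.6366 0.1988 0.3363] yaw 49.27 tilt [-0.001 -0.001 -1.   ] q [ 0.14  0.56  1.28 -0.    1.3   0.85] F [-0.3  0.3 -0.6] gap 0.699 0.0
dp total [0.001  0.0005 0.1446] rows>= 1.733423339889026
rot about tool z total 0.00019759358344349683
74 [0.63670085 0.19311654 0.20574264] 0.13105912790233462 [-0.01323443 -0.00260424  0.0062683 ]
```

View pics/s4c.png

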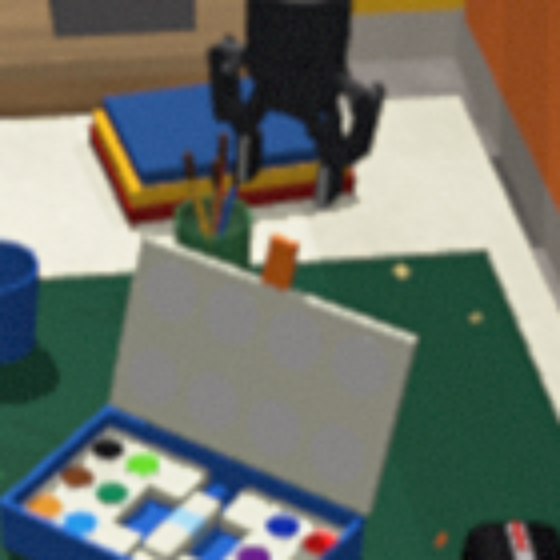

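The open gripper is centred above the tab (crop (281,262)). I'll descend and pinch it.

```bash
python3 -m crank '[{"dp":[0.001,0.002,0.04],"delta_rot":[0,0,0],"fingers":0.4},{"dp":[0,0,0.04],"delta_rot":[0,0,0],"fingers":0.4},{"dp":[0,0,0.035],"delta_rot":[0,0,0],"fingers":0.4},{"dp":[0,0,0.02],"delta_rot":[0,0,0],"fingers":0.4},{"dp":[0,0,0.009],"delta_rot":[0,0,0],"fingers":0.4},{"dp":[0,0,0],"delta_rot":[0,0,0],"fingers":-1},{"dp":[0,0,0],"delta_rot":[0,0,0],"fingers":-1},{"dp":[0,0,0],"delta_rot":[0,0,0],"fingers":-1},{"dp":[0,0,0],"delta_rot":[0,0,0],"fingers":-1},{"dp":[0,0,0],"delta_rot":[0,0,0],"fingers":-1},{"dp":[0,0,0],"delta_rot":[0,0,0],"fingers":-1},{"dp":[0,0,0],"delta_rot":[0,0,0],"fingers":-1}]' 30
python3 -c "
from h import *
to([.637,.199,.264],49.2)
X=np.array([np.cos(np.radians(49.2)),np.sin(np.radians(49.2))])
f=lambda a:np.array([-.176*np.cos(a)+.0055*np.sin(a),.176*np.sin(a)+.0055*np.cos(a)])
A=1.88-np.arange(0,25)*.08; A=np.r_[A[A>0],0]
for a,b in zip(A,A[1:]):
  e=f(b)-f(a); print(round(b,2),'dpx %.4f dpz %.4f'%(e[0]/.5,-e[1]/.5))"
```

```text
t: 10.97
tcp_pos: [0.6359, 0.2005, 0.266]
tool_rot: [0.909, 0.417, -0.001, -0.003]
force: [-6.8, 4.3, 4.0]
finger_gap: 0.276
gripper_force: 30.9
t 10.97 tcp [0.6359 0.2005 0.266 ] yaw 49.23 tilt [-0.004  0.004 -1.   ] q [0.14 0.63 1.36 0.   1.16 0.85] F [-6.8  4.3  4. ] gap 0.276 30.88338017463684
dp total [-0.0008  0.0037  0.0041] rows>= 0.06659241128541969
rot about tool z total 9.417095075339907e-05
1.8 dpx -0.0269 dpz -0.0083
1.72 dpx -0.0275 dpz -0.0062
1.64 dpx -0.0279 dpz -0.0039
1.56 dpx -0.0281 dpz -0.0017
1.48 dpx -0.0282 dpz 0.0006
1.4 dpx -0.0280 dpz 0.0028
1.32 dpx -0.0277 dpz 0.0050
1.24 dpx -0.0272 dpz 0.0072
1.16 dpx -0.0266 dpz 0.0094
1.08 dpx -0.0257 dpz 0.0115
1.0 dpx -0.0247 dpz 0.0135
0.92 dpx -0.0236 dpz 0.0154
0.84 dpx -0.0223 dpz 0.0173
0.76 dpx -0.0208 dpz 0.0190
0.68 dpx -0.0192 dpz 0.0206
0.6 dpx -0.0175 dpz 0.0221
0.52 dpx -0.0157 dpz 0.0234
0.44 dpx -0.0138 dpz 0.0246
0.36 dpx -0.0118 dpz 0.0256
0.28 dpx -0.0097 dpz 0.0264
0.2 dpx -0.0075 dpz 0.0271
0.12 dpx -0.0054 dpz 0.0277
0.04 dpx -0.0031 dpz 0.0280
0.0 dpx -0.0007 dpz 0.0141
```

```bash
python3 -m crank '[{"dp":[0,-0.0035,0],"delta_rot":[0,0,0],"fingers":-1},{"dp":[-0.0269,0,-0.0083],"delta_rot":[0,0,0],"fingers":-1},{"dp":[-0.0275,0,-0.0062],"delta_rot":[0,0,0],"fingers":-1},{"dp":[-0.0279,0,-0.0039],"delta_rot":[0,0,0],"fingers":-1},{"dp":[-0.0281,0,-0.0017],"delta_rot":[0,0,0],"fingers":-1},{"dp":[-0.0282,0,0.0006],"delta_rot":[0,0,0],"fingers":-1},{"dp":[-0.028,0,0.0028],"delta_rot":[0,0,0],"fingers":-1},{"dp":[-0.0277,0,0.005],"delta_rot":[0,0,0],"fingers":-1},{"dp":[0,0,0],"delta_rot":[0,0,0],"fingers":-1},{"dp":[0,0,0],"delta_rot":[0,0,0],"fingers":-1}]'
cat >> h.py <<'E'
def lid(g=.054):
    s=manip.sense(); X=np.array([np.cos(np.radians(49.2)),np.sin(np.radians(49.2))]); e=s['tcp_pos'][:2]-[.548,.096]
    x=e@X-.075; z=s['tcp_pos'][2]-g-.048; print('hinge frame x,z',x,z,'r',np.hypot(x,z),'a',np.arctan2(z,-x)-.031,'boxy',e@[-X[1],X[0]])
    M=R.from_quat(s['tool_rot']).as_matrix(); print('F tool',(M.T@s['force']).round(1))
E
python3 -c "
from h import *
to([.637,.199,.264],49.2); lid()"
```

```text
t: 11.8
tcp_pos: [0.5717, 0.1266, 0.2725]
tool_rot: [0.909, 0.416, -0.0, -0.001]
force: [-6.2, 3.6, 7.2]
finger_gap: 0.276
gripper_force: 32.8
t 11.8 tcp [0.5717 0.1266 0.2725] yaw 49.17 tilt [-0.002  0.002 -1.   ] q [0.03 0.51 1.57 0.   1.06 0.74] F [-6.2  3.6  7.2] gap 0.276 32.84881353378296
dp total [0.1949 0.0042 0.0171] rows>= 2.346269086368479
rot about tool z total -7.341482965846542e-05
hinge frame x,z -0.036322803564843784 0.17048873212034166 r 0.17431509928520778 a 1.329883750241902 boxy 0.0020354704115190846
F tool [-1.3 -7.  -7.2]
```

```bash
python3 -m crank '[{"dp":[0,-0.004,-0.003],"delta_rot":[0,0,0],"fingers":-1},{"dp":[-0.0272,0,0.0072],"delta_rot":[0,0,0],"fingers":-1},{"dp":[-0.0266,0,0.0094],"delta_rot":[0,0,0],"fingers":-1},{"dp":[-0.0257,0,0.0115],"delta_rot":[0,0,0],"fingers":-1},{"dp":[-0.0247,0,0.0135],"delta_rot":[0,0,0],"fingers":-1},{"dp":[-0.0236,0,0.0154],"delta_rot":[0,0,0],"fingers":-1},{"dp":[-0.0223,0,0.0173],"delta_rot":[0,0,0],"fingers":-1},{"dp":[-0.0208,0,0.019],"delta_rot":[0,0,0],"fingers":-1},{"dp":[0,0,0],"delta_rot":[0,0,0],"fingers":-1},{"dp":[0,0,0],"delta_rot":[0,0,0],"fingers":-1}]'
python3 -c "
from h import *
to([.637,.199,.264],49.2); lid()"
```

```text
t: 12.63
tcp_pos: [0.5154, 0.0618, 0.226]
tool_rot: [0.909, 0.416, -0.001, 0.0]
force: [-5.1, -2.0, 5.9]
finger_gap: 0.272
gripper_force: 34.1
t 12.63 tcp [0.5154 0.0618 0.226 ] yaw 49.2 tilt [-0.002 -0.001 -1.   ] q [-0.1   0.5   1.77 -0.    0.87  0.62] F [-5.1 -2.   5.9] gap 0.272 34.057159423828125
dp total [ 0.3665  0.0047 -0.0768] rows>= 4.489637918091614
rot about tool z total 1.217969406594774e-05
hinge frame x,z -0.12217588859556436 0.12397760536187101 r 0.1740614672619405 a 0.7617175175240202 boxy 0.002307145916705703
F tool [-4.9 -2.6 -5.9]
```

```bash
python3 -m crank '[{"dp":[-0.002,-0.001,-0.002],"delta_rot":[0,0,0],"fingers":-1},{"dp":[-0.0192,0,0.0206],"delta_rot":[0,0,0],"fingers":-1},{"dp":[-0.0175,0,0.0221],"delta_rot":[0,0,0],"fingers":-1},{"dp":[-0.0157,0,0.0234],"delta_rot":[0,0,0],"fingers":-1},{"dp":[-0.0138,0,0.0246],"delta_rot":[0,0,0],"fingers":-1},{"dp":[-0.0118,0,0.0256],"delta_rot":[0,0,0],"fingers":-1},{"dp":[0,0,0],"delta_rot":[0,0,0],"fingers":-1},{"dp":[-0.005,0,0.0132],"delta_rot":[0,0,0],"fingers":-1},{"dp":[-0.0047,0,0.0132],"delta_rot":[0,0,0],"fingers":-1},{"dp":[-0.0075,0,0.0271],"delta_rot":[0,0,0],"fingers":-1},{"dp":[0,0,0],"delta_rot":[0,0,0],"fingers":-1},{"dp":[0,0,0],"delta_rot":[0,0,0],"fingers":-1}]'
python3 -c "
from h import *
to([.637,.199,.264],49.2); lid()"
```

```text
t: 13.63
tcp_pos: [0.4843, 0.0259, 0.1415]
tool_rot: [0.909, 0.417, -0.0, 0.0]
force: [-2.9, -4.3, 1.0]
finger_gap: 0.275
gripper_force: 32.9
t 13.63 tcp [0.4843 0.0259 0.1415] yaw 49.24 tilt [-0.    -0.001 -1.   ] q [-0.18  0.62  1.91 -0.    0.61  0.53] F [-2.9 -4.3  1. ] gap 0.275 32.930763959884644
dp total [ 0.4614  0.0053 -0.2452] rows>= 6.265808125669096
rot about tool z total 0.00011724070014417344
hinge frame x,z -0.16966768411926503 0.0395327130984016 r 0.17421239462023141 a 0.19791658547318688 boxy 0.002372714413007106
F tool [-5.2  0.6 -1. ]
```

```bash
python3 -m crank '[{"dp":[-0.003,0,0.013],"delta_rot":[0,0,0],"fingers":-1},{"dp":[-0.0025,0,0.014],"delta_rot":[0,0,0],"fingers":-1},{"dp":[-0.002,0,0.014],"delta_rot":[0,0,0],"fingers":-1},{"dp":[-0.0015,0,0.014],"delta_rot":[0,0,0],"fingers":-1},{"dp":[-0.001,0,0.008],"delta_rot":[0,0,0],"fingers":-1},{"dp":[0,0,0.005],"delta_rot":[0,0,0],"fingers":-1},{"dp":[0,0,0.002],"delta_rot":[0,0,0],"fingers":-1},{"dp":[0,0,0],"delta_rot":[0,0,0],"fingers":-1},{"dp":[0,0,0],"delta_rot":[0,0,0],"fingers":-1}]'
python3 -c "
from h import *
to([.637,.199,.264],49.2); lid()"
```

```text
t: 14.38
tcp_pos: [0.4813, 0.0224, 0.1064]
tool_rot: [0.909, 0.416, 0.001, 0.0]
force: [-0.2, -0.6, 0.7]
finger_gap: 0.275
gripper_force: 32.4
t 14.38 tcp [0.4813 0.0224 0.1064] yaw 49.21 tilt [ 0.001 -0.    -1.   ] q [-0.19  0.69  1.94  0.    0.51  0.53] F [-0.2 -0.6  0.7] gap 0.275 32.41499304771423
dp total [ 0.4712  0.0054 -0.3148] rows>= 6.795011707552229
rot about tool z total 2.1617352369279134e-05
hinge frame x,z -0.17433489587450116 0.004390288106392977 r 0.1743901675818631 a -0.005822250305262334 boxy 0.0024199292627251645
F tool [-0.6  0.3 -0.7]
```

```bash
python3 -m crank '[{"dp":[0,0,0.004],"delta_rot":[0,0,0],"fingers":-1},{"dp":[0,0,0.003],"delta_rot":[0,0,0],"fingers":-1},{"dp":[0,0,0],"delta_rot":[0,0,0],"fingers":-1},{"dp":[0,0,0],"delta_rot":[0,0,0],"fingers":-1}]'
python3 -c "
from h import *
lid()"
```

```text
t: 14.72
tcp_pos: [0.4812, 0.0223, 0.1027]
tool_rot: [0.909, 0.416, 0.001, 0.0]
force: [-0.1, 0.0, 1.4]
finger_gap: 0.275
gripper_force: 32.4
hinge frame x,z -0.17446652686448808 0.0007462933247544892 r 0.17446812301931752 a -0.026722452974695977 boxy 0.0024019005614269126
F tool [-0.1 -0.1 -1.4]
```

```bash
python3 -m crank '[{"dp":[0,0,0.004],"delta_rot":[0,0,0],"fingers":-1},{"dp":[0,0,0.003],"delta_rot":[0,0,0],"fingers":-1},{"dp":[0,0,0],"delta_rot":[0,0,0],"fingers":-1},{"dp":[0,0,0],"delta_rot":[0,0,0],"fingers":-1}]'
python3 - <<'E'
from h import *
lid()
im,d=look('side','s5'); P=cloud('side',d)
cv2.imwrite('pics/s5c.png',cv2.resize(im[110:250,210:350,::-1],(560,560)))
X=np.array([np.cos(np.radians(49.2)),np.sin(np.radians(49.2))]); e=P[...,:2]-[.548,.096]; x=e@X; y=e@np.array([-X[1],X[0]])
for x0 in(-60,-30,0,30,60):
  m=(abs(x-x0/1000)<.008)&(y<-.03)&(y>-.12)&(P[...,2]<.12); print(x0,m.sum(),np.median(P[m][:,2]))
E
```

```text
t: 15.05
tcp_pos: [0.4811, 0.0223, 0.1018]
tool_rot: [0.909, 0.416, 0.001, 0.001]
force: [-3.5, -0.4, 24.6]
finger_gap: 0.269
gripper_force: 35.2
hinge frame x,z -0.17448084655541474 -0.0002107895129144985 r 0.17448097388229164 a -0.03220809483979049 boxy 0.0024563239525472206
F tool [ -2.5  -2.3 -24.6]
-60 106 0.056269739209448
-30 106 0.05703744805193223
0 107 0.05726235884714481
30 104 0.057128791011571534
60 96 0.05735920337039485
```

View pics/s5c.png

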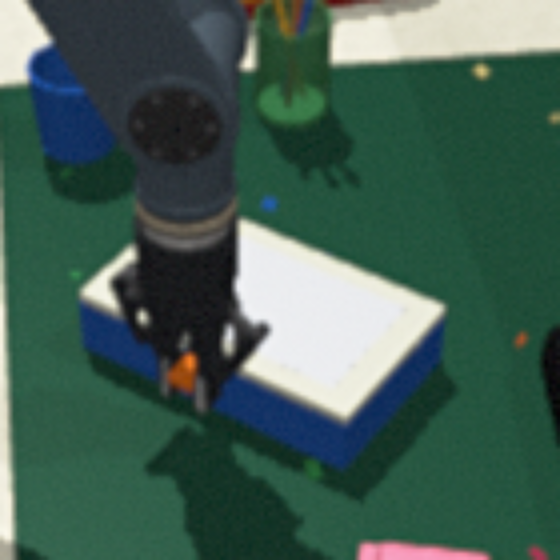

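The lid is flat on the rim: its top is at 56–57 mm all over and the rim pushes back with 24 N. I'll ease off, release and rise.

```bash
python3 -m crank '[{"dp":[0,0,-0.004],"delta_rot":[0,0,0],"fingers":-1},{"dp":[0,0,0],"delta_rot":[0,0,0],"fingers":0.4},{"dp":[0,0,0],"delta_rot":[0,0,0],"fingers":0.4},{"dp":[0,0,0],"delta_rot":[0,0,0],"fingers":0.4},{"dp":[0,0,0],"delta_rot":[0,0,0],"fingers":0.4},{"dp":[0,0,0],"delta_rot":[0,0,0],"fingers":0.4},{"dp":[0,0,-0.03],"delta_rot":[0,0,0],"fingers":0.4},{"dp":[0,0,-0.06],"delta_rot":[0,0,0],"fingers":0.4},{"dp":[0,0,-0.06],"delta_rot":[0,0,0],"fingers":0.4},{"dp":[0,0,-0.06],"delta_rot":[0,0,0],"fingers":0.4},{"dp":[0,0,0],"delta_rot":[0,0,0],"fingers":0.4},{"dp":[0,0,0],"delta_rot":[0,0,0],"fingers":0.4}]'
python3 - <<'E'
from h import *
im,d=look('side','s6'); P=cloud('side',d)
X=np.array([np.cos(np.radians(49.2)),np.sin(np.radians(49.2))]); e=P[...,:2]-[.548,.096]; x=e@X; y=e@np.array([-X[1],X[0]])
for x0 in(-60,0,60):
  m=(abs(x-x0/1000)<.008)&(y<-.03)&(y>-.12)&(P[...,2]<.12); print(x0,m.sum(),np.median(P[m][:,2]))
E
```

```text
t: 16.1
tcp_pos: [0.4814, 0.0222, 0.2075]
tool_rot: [0.909, 0.416, 0.002, 0.001]
force: [-0.4, 0.5, -0.4]
finger_gap: 0.701
gripper_force: 0.0
-60 115 0.0570735428046133
0 101 0.05741219002200748
60 91 0.05754759184425606
```

View pics/s6.png

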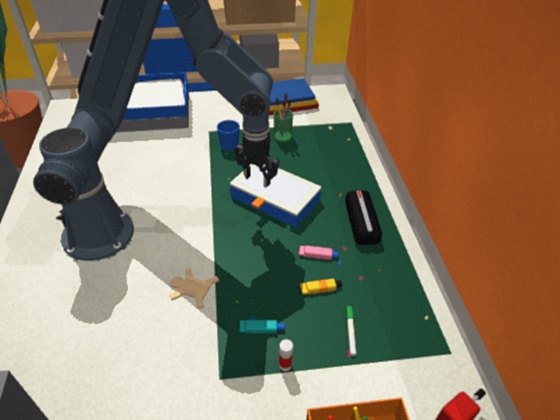

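The lid is closed (tab at (258,202)), the gripper is clear above it, and the other things are where they were.

```bash
python3 -c "
from station import manip
print(manip.sign_off())"
```

```text
the job is handed in; nothing more can be done
None
```

The white tube is in the trough, the lid was lowered under control until fully closed, nothing else on the table was moved, and the job is handed in (no verdict was returned).

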